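Lever a power unit up onto its spring stop

ROBOT

A 6-joint arm with a two-finger parallel gripper is mounted at the origin on the work surface. World frame = base frame: x ahead of the robot, y to its left, z up, the work surface at z = 0. Lengths are in m, angles in rad, forces in N, time in s.
With the tool pointing down it reaches from about 0.35 to 0.85 m from the base axis. Payload 8.1 kg.
Tool frame: the origin (TCP) lies at the centre of the arm's flange, where the gripper is bolted on; the fingertips stand 173 mm ahead of it and the grasp point (between the pads) lies robot.grip_depth ahead of it (robot.grip_depth is the distance from the TCP to the grasp point, in m); z points along the fingers, x is the direction in which the jaws open and shut, and the axes are right-handed (so a half turn about z gives the same grasp; the last joint's range is limited). The gripper opens to 85 mm and grips with 20 to 120 N. Pads are 22 mm wide; open, the fingers measure 114 mm over their backs; the gripper's body (76 mm by 85 mm) begins 54 mm behind the grasp point. The pads swing forward as they close: fully open they stand 13 mm farther back than shut.
Start: joints at [1.098, 0.13, 1.488, -0, 1.523, -0.085], TCP at [0.227, 0.555, 0.405] pointing down, gripper open.
Joint ranges: [-2.96, 2.96], [-0.89, 2.26], [0.02, 2.5], [-1.34, 4.48], [0, 2.73], [-2.66, 2.66]. Speed limits (rad/s): [2.39, 2.39, 2.79, 3.14, 3.14, 3.14].

INTERFACE

Orientations are given as a unit quaternion [w, x, y, z].
In Python, from workcell import robot gives the robot as it stands. Calls block until the motion is done:
- robot.movep(position, orientation): joint-space move of the TCP to a pose.
- robot.servo_line(position, frame=None, v=0.15, f_stop=None): straight line of the TCP; frame=None keeps the orientation; v is the mean speed in m/s. With f_stop (N) it stops when the force on the tool has changed by that much, and returns True; else False.
- robot.movej(angles): joint-space move.
- robot.set_gripper(opening, newtons=None): finger opening in m; newtons is the grip in N (None keeps the last); returns when the fingers have stopped.
- robot.wait(seconds).
- robot.inverse_kinematics(position, orientation): joint angles nearest the present ones, or None.
- robot.observe(): the state.
- robot.grab_frame(name): name is "scene" or "top"; returns a dict with "color" (400x640x3 uint8, red, green, blue), "intrinsics" (3x3 intrinsics, pixels), "dist_coeffs" ([k1, k2, p1, p2, k3] as OpenCV has them; the pictures are not rectified), "R" (3x3) and "t" (3): a world point X has camera coordinates R X + t. Camera axes: x right, y down, z forward; pixel columns grow to the right and rows downward; lengths in m; the calibration is good to about 2 mm. A picture is of the moment at which its call begins. There is no depth.
A pose or a line that the arm cannot do raises robot.PlanningError and nothing moves.
- robot.job_done(): hands the job in, once; it reports no verdict.
Trained networks look in the newest picture that a camera, given by its name, has taken for a name from the list of things; names that differ only in an ending like _2 or _b are one class to them, and where a whole thing is asked for, a point or a joint stands for the part that bears it (a point fixed in the world has none). Each returns a list of dicts, best first, with "conf" (0 to 1); they miss things now and then, are a little off and sometimes report something else, mostly with a low value. They report only what shows in the picture. A call takes as long as a camera call. They do not tell look-alikes from the thing itself.
- robot.recognise(camera, target): "position" ([x, y, z] in m, in the coordinates of the camera as it stood for that picture, good to about 4 mm: the middle of the surface that is visible of it).
- robot.trace(camera, target): "pixels" (400x640 bool, what is visible of it).
- robot.place_of(camera, target): "position" ([x, y, z] in m, in the coordinates of the camera as it stood for that picture, good to about 4 mm: a listed point, or the origin of a listed thing).
The state is a dict: "time_s": time; "joint_pos": joint angles; "qd": joint speeds; "effort": joint torques, N m; "tool_pos": TCP position; "ee_rot": TCP orientation; "ft_force": force on the tool from outside, world axes, zero at the start; "wrist_torque": the same for the moment, N m; "opening": finger opening in m.
Only numpy, scipy, OpenCV 4.12 (cv2) and the standard library are available. Lean on these libraries where they do the work, as an engineer would, in place of code of your own. Each camera call takes 0.05 s, during which the arm holds its last target.

TASK

Take the pry bar, put its blade over the fulcrum block and its tip under the edge of the heavy power unit, and gently lever that edge up and stop at once when the spring bolt of the stop post shoots out beneath it. Then let the unit down softly onto the bolt, draw the bar out and lay it flat on the bench, clear of the unit and the fulcrum. Lift the unit with the bar only, no higher than just clear of the bolt, without pushing it out of place, and leave the other things on the bench alone.

Things in the scene. Friction and masses are not known exactly. Their poses are not given: they have to be found in the camera images.
- unit: Heavy grey back-up power unit (2 to 8.4 kg depending on the batteries inside, loose), case 200 (x) x 300 (y) x 110 high on four rubber feet 24 high, 26 across, at x +-78, y +-125: underside 24 above the bench, top 134. Origin under its centre at bench height, z up. Its -y end face (black panel with sockets) has the edge to be levered, open below between the feet. It tips about its +y feet.
- unit_edge (a point): Middle of the lower edge of the unit's -y end face (unit frame 0, -150, 24): the edge to be levered up. Axes as the unit's.
- unit_back (a point): Point under the unit between its far (+y) feet, about which it tips (unit frame 0, 125, 0).
- fulcrum_top (a point): Middle of the steel fulcrum block's half-round top (radius 9), 39 above the bench when unloaded. The block, 50 long parallel to the edge (its x) and 18 wide, stands in a black springy mount 56 x 34 x 18 high fixed to the bench, before the edge's middle and 52 to 64 outside it (unit -y). The mount yields 1 mm per 4 N, so the block sinks 3 to 15 mm under the levering load. Axes as the unit's.
- bar_grip (a point): The pry bar, 276 long, 350 g: this point is the centre of its black handle's section at the balance point, 13 above its underside, where it is best gripped. Bar x points along the bar to the tip, z is up as it lies. Handle 24 wide (y), 26 high, from x -81 to +45; flat steel blade 18 wide, 6 thick, flush with the handle's underside, from x +45 to the tip at +195, the last 10 mm thinned to 3. It lies flat on the bench at first.
- bar_tip (a point): End of the bar's blade, on its underside (195 along bar x from the grip point, 13 below it).
- post: Steel stop post 36 x 46, fixed to the bench before the same edge, beside the fulcrum (49 to 51 towards unit +x from the edge's middle, origin 28 outside the edge). Origin at its foot, which may be sunk up to 5 mm below the bench; its head is 40 above its origin. Axes as the unit's.
- bolt (a joint): Spring bolt of the post, 18 wide and 12 high, slides towards the unit (m): at first about 0.000 to 0.003, its end pressing on the unit's end face with some 4 N; it reads 0.020 when fully shot out, some 18 mm under the unit. It shoots by itself once the unit's edge is above its top; from then on any higher lifting is needless and over 4 mm too much.
- bolt_tip (a point): Middle of the upper rim of the bolt's end, at the height of the bolt's top (35 above the post's origin, so 30 to 35 above the bench): the unit's edge must rise from 24 to just above this height and finally rest on it.
- driver: Bystander: screwdriver lying on the bench.
- disk_drive: Bystander: bare small disk drive 70 x 100 x 15 lying on the bench.
- screw_jar: Bystander: small jar, 56 across and 70 high.
Not all that is in view belongs to the job. Of the things like the post, leave any that is pink; of the rest the larger one is meant.

How it is judged:
By the outcome, as a careful person would: the job done as asked, in the order asked, and still so for the second after the job is handed in, with the robot touching nothing.
It also fails if it takes over 61 s, if anything falls off the work surface, if the arm or the gripper's body presses on something with over 40 N, if the wrist force passes 120 N, or if a joint passes its speed limit or range.

## Working session

There is one attempt and no reset: what is moved stays moved. The work goes in short steps, each a Python script; the robot and the scene stay as the last script left them, time stands still between calls to the robot, and variables do not carry over. Pictures are saved under pics/ and viewed, and the job is handed in when it is done.

```bash
ls; mkdir -p pics; python3 - <<'E'
from workcell import robot
import cv2,numpy as np
o=robot.observe();print(o['time_s'],o['tool_pos'],o['ee_rot'],o['ft_force'],robot.grip_depth,o['opening'])
for c in ['scene','top']:
    f=robot.grab_frame(c);cv2.imwrite(f'pics/{c}0.png',f['color'][:,:,::-1])
    print(c,f['intrinsics'],f['dist_coeffs'],f['R'],f['t'])
    for n in ['unit','unit_edge','unit_back','fulcrum_top','bar_grip','bar_tip','post','bolt_tip']:
        for d in robot.place_of(c,n)[:3]:
            print(n,round(d['conf'],2),np.round(f['R'].T@(np.array(d['position'])-f['t']),4))
print(robot.observe()['time_s'])
E
```

```text
pics
0.0 [0.22677406 0.55524391 0.40361635] [ 4.61724467e-04  8.30108814e-01  5.57600628e-01 -8.26049789e-04] [-0.45024859  0.15309526 -0.22616165] 0.1547 0.0857365205112896
scene [[467.93357579   0.         323.91249606]
 [  0.         467.93357579 190.69118519]
 [  0.           0.           1.        ]] [-0.0025859  0.         0.         0.         0.       ] [[ 0.28969969  0.95705099  0.01129119]
 [ 0.57608002 -0.16493447 -0.80058006]
 [-0.76433363  0.23843243 -0.59911942]] [-0.16759697 -0.28631024  1.51357623]
unit 0.81 [ 0.5752  0.1925 -0.0015]
unit_edge 0.8 [0.5723 0.0426 0.0233]
fulcrum_top 0.57 [ 0.6228  0.017  -0.0089]
fulcrum_top 0.51 [ 0.5721 -0.0194  0.037 ]
bar_grip 0.83 [ 0.5159 -0.3168  0.0167]
bar_tip 0.98 [ 0.7022 -0.2754  0.    ]
post 0.82 [ 0.3814 -0.0655  0.0013]
post 0.79 [ 0.6169  0.0192 -0.0063]
bolt_tip 0.64 [ 0.3814 -0.0384  0.0369]
bolt_tip 0.63 [ 0.4827 -0.0284  0.027 ]
bolt_tip 0.5 [0.6183 0.0424 0.0289]
top [[446.00088209   0.         318.45189894]
 [  0.         446.00088209 202.60123168]
 [  0.           0.           1.        ]] [0.0162634 0.        0.        0.        0.       ] [[-0.02372034 -0.99937938  0.02604228]
 [-0.98451639  0.01882614 -0.17427867]
 [ 0.17368024 -0.029773   -0.98435194]] [0.00107991 0.58026157 1.00096065]
unit 0.19 [ 0.6227  0.0101 -0.0068]
unit_edge 0.67 [ 0.7082 -0.2798  0.0013]
unit_back 0.42 [ 0.5745 -0.0217  0.0348]
fulcrum_top 0.6 [ 0.5777 -0.0209  0.0336]
fulcrum_top 0.19 [ 0.7092 -0.2771  0.0059]
bar_grip 0.91 [ 0.5137 -0.3223  0.0079]
bar_grip 0.3 [ 0.578   0.191  -0.0028]
bar_tip 0.87 [ 0.7089 -0.2792  0.0065]
post 0.66 [ 0.3838 -0.066  -0.0042]
post 0.63 [ 4.918e-01 -5.820e-02  4.000e-04]
post 0.62 [ 0.6226  0.0125 -0.0095]
bolt_tip 0.62 [ 0.6223  0.0136 -0.0066]
bolt_tip 0.59 [ 0.3826 -0.0366  0.0359]
bolt_tip 0.38 [ 0.4801 -0.034   0.0257]
0.9
```

View pics/scene0.png

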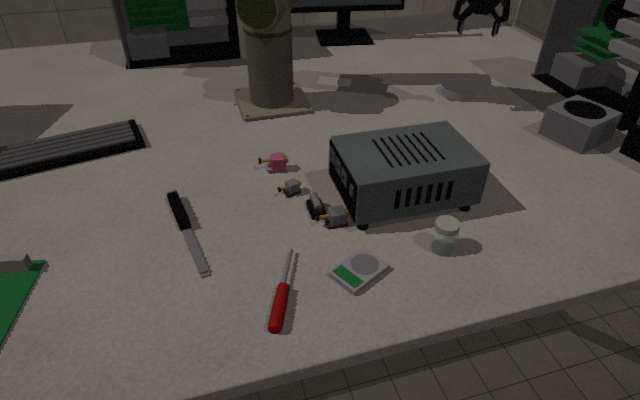

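View pics/top0.png

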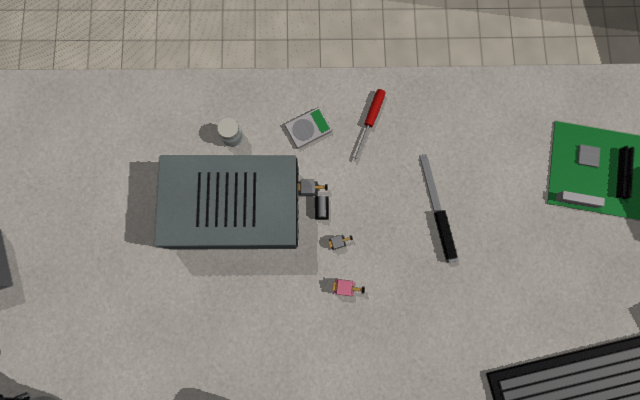

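```bash
python3 - <<'E'
import cv2
a=cv2.imread('pics/scene0.png');b=cv2.imread('pics/top0.png')
cv2.imwrite('pics/s0c.png',cv2.resize(a[150:290,150:350],None,fx=4,fy=4,interpolation=cv2.INTER_CUBIC))
cv2.imwrite('pics/t0c.png',cv2.resize(b[10:200,260:460],None,fx=3,fy=3,interpolation=cv2.INTER_CUBIC))
E
```

```text
(no output)
```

View pics/s0c.png

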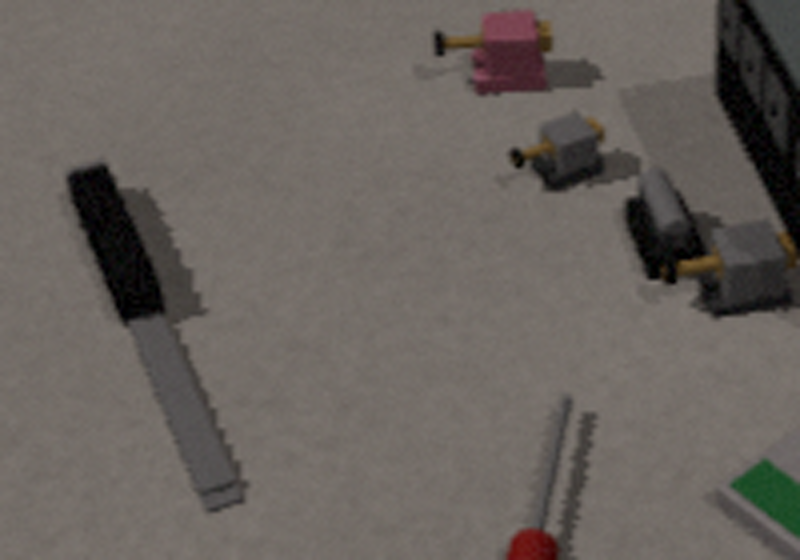

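View pics/t0c.png

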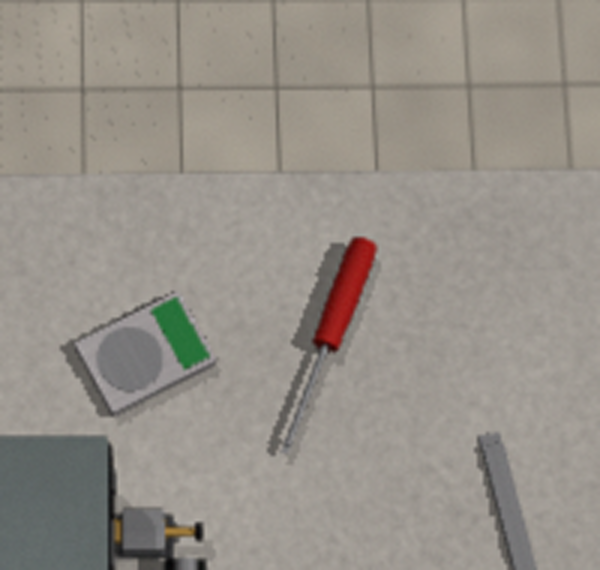

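The post candidates in scene0 are the pink post at (277,162), the small grey post at (292,187) and the larger grey post at (337,215), which stands beside the fulcrum at (316,205). Pink is excluded and the larger grey one is the one described, at about world (0.62, 0.015). The close crop confirms it. Next I'll refine the poses by fitting silhouettes.

```bash
cat > h.py <<'E'
import numpy as np,cv2
from scipy.optimize import minimize
def proj(f,P):
    p,_=cv2.projectPoints(np.asarray(P,float).reshape(-1,1,3),cv2.Rodrigues(f['R'])[0],f['t'],f['intrinsics'],np.array(f['dist_coeffs']))
    return p.reshape(-1,2)
def box(x0,x1,y0,y1,z0,z1): return np.array([[a,b,c] for a in (x0,x1) for b in (y0,y1) for c in (z0,z1)],float)
def place(P,x,y,a): 
    c,s=np.cos(a),np.sin(a); return P@np.array([[c,s,0],[-s,c,0],[0,0,1]])+[x,y,0]
S=4
def sil(f,boxes,x,y,a):
    m=np.zeros((400*S,640*S),np.uint8)
    for b in boxes:
        h=cv2.convexHull((proj(f,place(b,x,y,a))*S+S/2-.5).astype(np.float32))
        cv2.fillConvexPoly(m,np.round(h*16).astype(np.int32),1,shift=4)
    return cv2.resize(m.astype(np.float32),(640,400),interpolation=cv2.INTER_AREA)
def fit(views,boxes,x0,fixyaw=None):
    def cost(p):
        c=0
        for f,m in views:
            s=sil(f,boxes,p[0],p[1],p[2]/5 if fixyaw is None else fixyaw); c+=np.abs(s-m).sum()/m.sum()
        return c
    p0=np.array([x0[0],x0[1],x0[2]*5]) if fixyaw is None else np.array(x0[:2])
    sx=np.vstack([p0]+[p0+.01*np.eye(len(p0))[i] for i in range(len(p0))])
    r=minimize(cost,p0,method='Nelder-Mead',options=dict(initial_simplex=sx,xatol=2e-4,fatol=1e-4,maxiter=120))
    p=r.x.copy()
    if fixyaw is None:p[2]/=5
    return p,r.fun
UNIT=[box(-.1,.1,-.15,.15,.024,.134)]+[box(sx*.078-.011,sx*.078+.011,sy*.125-.011,sy*.125+.011,0,.024) for sx in(-1,1) for sy in(-1,1)]
BAR=[box(-.081,.045,-.012,.012,0,.026),box(.045,.195,-.009,.009,0,.006)]
E
python3 - <<'E'
from workcell import robot
from h import *
V={}
for c in ['scene','top']:
    f=robot.grab_frame(c)
    for n in ['unit','bar_grip','fulcrum_top','post']:
        for d in robot.trace(c,n)[:3]:
            m=d['pixels'];ys,xs=np.nonzero(m)
            print(c,n,round(d['conf'],2),m.sum(),xs.mean().round(1),ys.mean().round(1),xs.min(),xs.max(),ys.min(),ys.max())
            V.setdefault((c,n),[]).append((f,m.astype(np.float32)))
import pickle;pickle.dump(V,open('V.pkl','wb'))
print(robot.observe()['time_s'])
def best(n): return [V[c,n][0] for c in('scene','top') if (c,n) in V]
for n,b,x0 in [('unit',UNIT,(.575,.192,0)),('bar_grip',BAR,(.515,-.32,.21))]:
    v=best(n); print(n,fit(v,b,x0))
    for q in v: print('  single',fit([q],b,x0))
E
```

```text
scene unit 0.73 12631 405.3 171.5 329 489 122 229
scene bar_grip 0.62 1010 186.8 231.4 166 209 190 277
scene fulcrum_top 0.67 190 315.5 202.2 309 322 192 212
scene fulcrum_top 0.21 12609 405.5 171.4 329 489 121 229
scene post 0.67 477 334.4 217.1 315 348 206 228
scene post 0.58 416 275.0 162.5 257 287 152 173
scene post 0.56 303 290.4 187.3 277 300 178 196
top unit 0.9 13214 227.3 201.7 156 298 154 249
top bar_grip 0.78 1151 439.1 214.0 420 458 154 262
top fulcrum_top 0.5 174 321.6 206.3 318 326 196 217
top post 0.81 381 345.6 287.1 333 364 279 295
top post 0.76 286 308.3 187.7 299 326 180 195
top post 0.68 141 336.1 242.2 329 344 237 248
1.4
unit (array([ 5.76701978e-01,  1.88570356e-01, -1.10342258e-04]), np.float64(0.06147247180342674))
  single (array([0.57400282, 0.19179225, 0.00132016]), np.float64(0.02843698114156723))
  single (array([ 0.57758728,  0.18798898, -0.01622871]), np.float64(0.01931663416326046))
bar_grip (array([ 0.51631918, -0.31664951,  0.21047625]), np.float64(0.2960263788700104))
  single (array([ 0.51632551, -0.31604309,  0.20868985]), np.float64(0.13180692493915558))
  single (array([ 0.51647399, -0.31540745,  0.18507278]), np.float64(0.08275412768125534))
```

```bash
python3 - <<'E'
from h import *
import pickle
V=pickle.load(open('V.pkl','rb'))
FUL=[box(-.028,.028,-.017,.017,0,.018)]+[box(-.025,.025,-.009,.009,.018,.030),box(-.025,.025,-.0064,.0064,.03,.0364),box(-.025,.025,-.003,.003,.03,.039)]
vf=[V[c,'fulcrum_top'][0] for c in('scene','top')]
for yaw in(0,-.016): print(fit(vf,FUL,(.576,-.02),yaw),[fit([q],FUL,(.576,-.02),yaw) for q in vf])
POST=[box(-.018,.018,-.023,.023,0,.04)]
vp=[V['scene','post'][0],V['top','post'][1]]
for q in vp: print('post',fit([q],POST,(.622,.014),0))
o=[]
for c in('scene','top'):
    f=V[c,'unit'][0][0]; im=f['color'][:,:,::-1]; 
    z=4;im=cv2.resize(im,None,fx=z,fy=z,interpolation=cv2.INTER_CUBIC)
    for B,p,col in[(UNIT[:1],(.5765,.189,-.004),(0,0,255)),(BAR,(.5163,-.3168,.205),(0,255,0)),(FUL[1:2]+FUL[3:],(.576,-.019,-.004),(255,0,0))]:
        for b in B:
            q=((proj(f,place(b,*p))+.5)*z).astype(int)
            for i in range(8):
                for j in range(i):
                    if bin(i^j).count('1')==1: cv2.line(im,tuple(map(int,q[i])),tuple(map(int,q[j])),col,1)
    y,x=(140,150) if c=='scene' else (140,270)
    cv2.imwrite(f'pics/ov_{c}.png',im[y*z:(y+145)*z,x*z:(x+200)*z])
E
```

```text
(array([ 0.57383342, -0.01703128]), np.float64(2.221566915512085)) [(array([ 0.55016153, -0.01506683]), np.float64(1.0927631855010986)), (array([ 0.57680832, -0.01586903]), np.float64(0.9856321811676025))]
(array([ 0.57399441, -0.01804323]), np.float64(2.204990863800049)) [(array([ 0.54971273, -0.00884712]), np.float64(1.080592155456543)), (array([ 0.57852243, -0.01816071]), np.float64(0.9791666865348816))]
post (array([0.62272887, 0.0116458 ]), np.float64(0.36477985978126526))
post (array([0.62228671, 0.01198798]), np.float64(0.28256118297576904))
```

View pics/ov_scene.png

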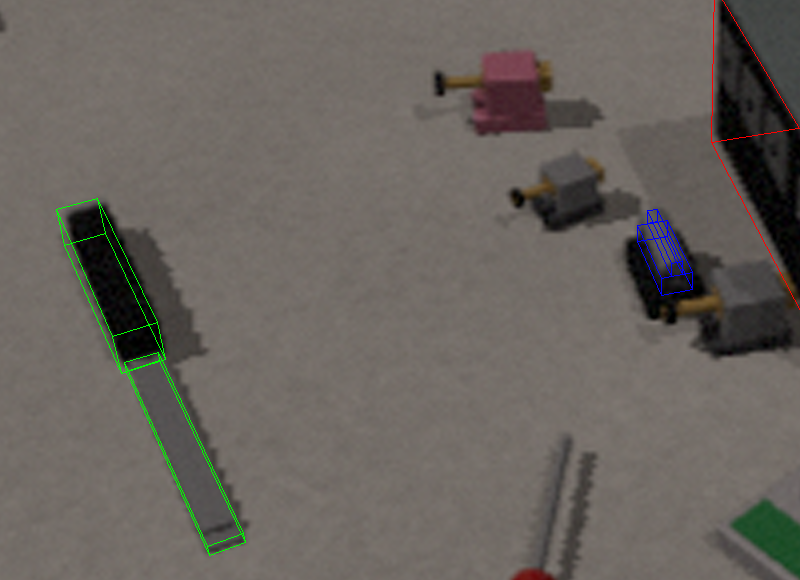

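View pics/ov_top.png

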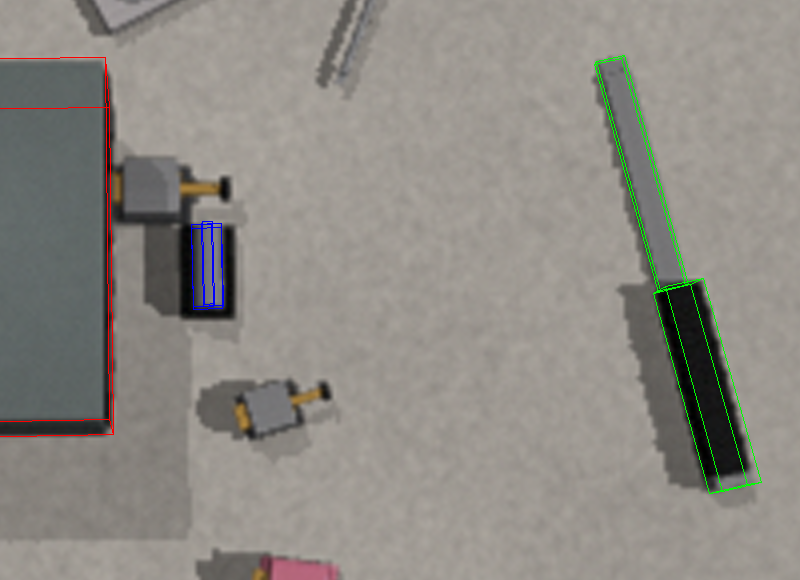

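The overlays match within about 2 mm. The unit edge is at y≈0.040, x≈0.5745. The fulcrum is at (0.575, -0.019) and the post at (0.6225, 0.012). Next I check reachability, then grasp.

```bash
cat >> h.py <<'E'
from scipy.spatial.transform import Rotation as Ro
UY=-0.004; XC=0.5745; YE=0.040; YF=-0.019
OFF=0.1635
def barR(psi,th):
    bx=np.array([np.cos(psi)*np.cos(th),np.sin(psi)*np.cos(th),-np.sin(th)])
    by=np.array([-np.sin(psi),np.cos(psi),0]); return np.c_[bx,by,np.cross(bx,by)]
def tcp(grip,psi,th,s,off=OFF):
    B=barR(psi,th)
    Rt=np.c_[s*B[:,1],s*B[:,0],-B[:,2]]
    q=Ro.from_matrix(Rt).as_quat()
    return np.array(grip)+off*B[:,2],q[[3,0,1,2]]
def lever_grip(z_under_edge,th,ins):
    # grip point for bar with tip `ins` (horizontal) past edge, underside height at edge given
    B=barR(np.pi/2+UY,th)
    tip=np.array([XC-(YE-YF)*0*UY,YE+ins,z_under_edge-np.tan(th)*ins])
    return tip-B@np.array([.195,0,-.013])
E
python3 - <<'E'
from workcell import robot
from h import *
for s in(1,-1):
    for nm,(g,psi,th) in {'pick':((.516,-.317,.013),.205,0),'pickup':((.516,-.317,.16),.205,0),'ins':(lever_grip(.0145,.43,.015),np.pi/2+UY,.43),'pre':(lever_grip(.0145,.43,.015)+[0,-.12,.1],np.pi/2+UY,.43),'end':(lever_grip(.028,-.05,.015),np.pi/2+UY,-.05)}.items():
        p,q=tcp(g,psi,th,s); j=robot.inverse_kinematics(p,q); print(s,nm,np.round(g,3),p.round(3),None if j is None else np.round(j,2))
E
```

```text
1 pick [ 0.516 -0.317  0.013] [ 0.516 -0.317  0.177] [-0.64  0.36  1.66 -0.    1.12 -2.41]
1 pickup [ 0.516 -0.317  0.16 ] [ 0.516 -0.317  0.324] [-0.64  0.2   1.57 -0.    1.38 -2.41]
1 ins [ 0.574 -0.117  0.101] [ 0.574 -0.049  0.249] None
1 pre [ 0.574 -0.237  0.201] [ 0.574 -0.169  0.349] None
1 end [ 0.574 -0.14   0.032] [ 0.574 -0.149  0.195] None
-1 pick [ 0.516 -0.317  0.013] [ 0.516 -0.317  0.177] [-0.64  0.36  1.66 -0.    1.12  0.73]
-1 pickup [ 0.516 -0.317  0.16 ] [ 0.516 -0.317  0.324] [-0.64  0.2   1.57 -0.    1.38  0.73]
-1 ins [ 0.574 -0.117  0.101] [ 0.574 -0.049  0.249] [-0.04  0.21  1.72 -0.46  1.23  0.13]
-1 pre [ 0.574 -0.237  0.201] [ 0.574 -0.169  0.349] [-0.24  0.12  1.63 -0.43  1.31 -0.14]
-1 end [ 0.574 -0.14   0.032] [ 0.574 -0.149  0.195] [-0.36  0.31  1.68  0.05  1.17 -0.37]
```

```bash
python3 - <<'E'
from workcell import robot
from h import *
g=np.array([.516,-.317,.013]);psi=.2
p,q=tcp(g,psi,0,-1)
robot.movep(p+[0,0,.09],q)
print(robot.observe()['time_s'])
st=robot.servo_line(p,v=.1,f_stop=8);o=robot.observe();print(st,o['tool_pos'],p,o['ft_force'])
robot.set_gripper(0.0,100);o=robot.observe();print(o['opening'],o['ft_force'],o['time_s'])
f=robot.grab_frame('scene');cv2.imwrite('pics/g1.png',f['color'][:,:,::-1])
cv2.imwrite('pics/g1c.png',cv2.resize(f['color'][150:300,120:320,::-1],None,fx=4,fy=4,interpolation=cv2.INTER_CUBIC))
E
```

```text
4.65
False [ 0.51643423 -0.31730392  0.17737615] [ 0.516  -0.317   0.1765] [ 0.77570554  0.7929324  -0.07891059]
0.02230878383528899 [-1.80712544  1.40726451  4.63013583] 6.3
```

View pics/g1c.png

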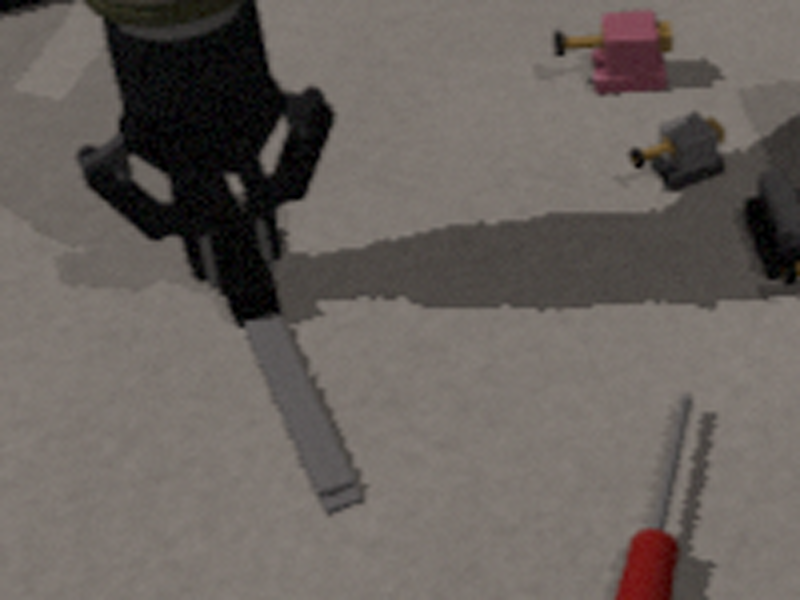

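The bar is held (opening 22 mm), seen at (250,270) in the crop. Next I lift it, turn it and bring it to the pre-insertion pose.

```bash
sed -i 's/^OFF=.*/OFF=0.1644/' h.py; python3 - <<'E'
from workcell import robot
from h import *
p=np.array(robot.observe()['tool_pos'])
robot.servo_line(p+[0,0,.13],v=.15)
o=robot.observe();print('lifted',o['ft_force'],o['wrist_torque'],o['time_s'])
th=.43
g=lever_grip(.0145,th,.015)-.085*barR(np.pi/2+UY,th)[:,0]+[0,0,.03]
p,q=tcp(g,np.pi/2+UY,th,-1)
robot.movep(p,q); o=robot.observe();print(p,o['tool_pos'],q,o['ee_rot'],o['ft_force'],o['wrist_torque'],o['time_s'])
B=barR(np.pi/2+UY,th);tip=g+B@[.195,0,-.013];print('expected tip',tip, 'grip',g)
for c in ['scene','top']:
    f=robot.grab_frame(c);im=f['color'][:,:,::-1].copy();cv2.imwrite(f'pics/p_{c}.png',im)
    for n in ['bar_tip','bar_grip']:
        for d in robot.place_of(c,n)[:2]: print(c,n,round(d['conf'],2),(f['R'].T@(np.array(d['position'])-f['t'])).round(4))
    z=4;im=cv2.resize(im,None,fx=z,fy=z,interpolation=cv2.INTER_CUBIC)
    for b in BAR:
        Q=(b-[0,0,.013])@B.T+g
        r=((proj(f,Q)+.5)*z).astype(int)
        for i in range(8):
            for j in range(i):
                if bin(i^j).count('1')==1: cv2.line(im,tuple(map(int,r[i])),tuple(map(int,r[j])),(0,255,0),1)
    y,x=(130,210) if c=='scene' else (140,260)
    cv2.imwrite(f'pics/pov_{c}.png',im[y*z:(y+145)*z,x*z:(x+200)*z])
E
```

```text
lifted [ 1.10045478 -0.1097584  -4.41533369] [ 0.04693481 -0.02787883 -0.00046312] 7.3667
[ 0.57377777 -0.12555609  0.31559503] [ 0.57345737 -0.12504125  0.31438678] [ 2.13347002e-01  9.76974440e-01 -1.95395149e-03 -4.26694572e-04] [ 0.21282862  0.97708619 -0.00225017 -0.00121967] [-1.25351913 -0.17339234 -3.98855981] [0.35420635 0.00466852 0.01729985] 8.1417
expected tip [ 0.57419095 -0.02226147  0.0730547 ] grip [ 0.57350364 -0.1940891   0.16616106]
scene bar_tip 0.77 [ 0.5712 -0.0187  0.0692]
scene bar_grip 0.59 [ 0.5712 -0.1976  0.167 ]
top bar_tip 0.76 [ 0.5749 -0.0216  0.0736]
top bar_grip 0.63 [ 0.5695 -0.1993  0.1618]
```

View pics/pov_scene.png

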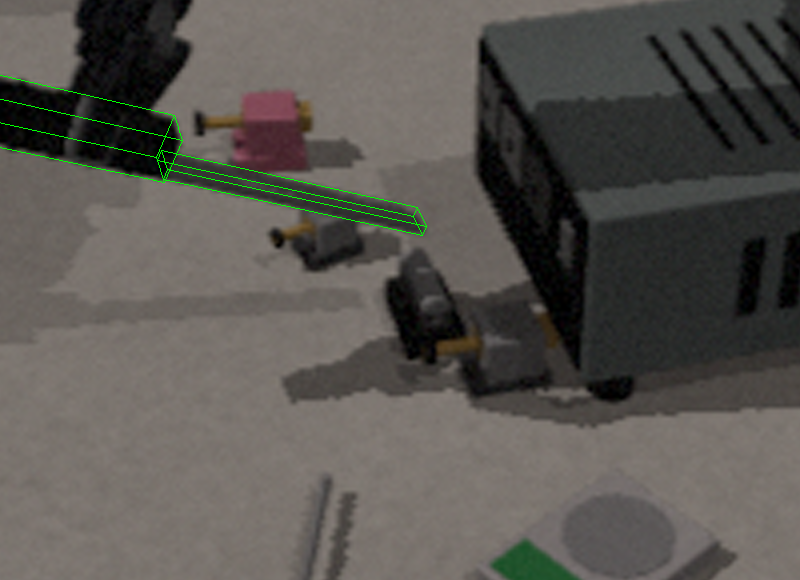

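View pics/pov_top.png

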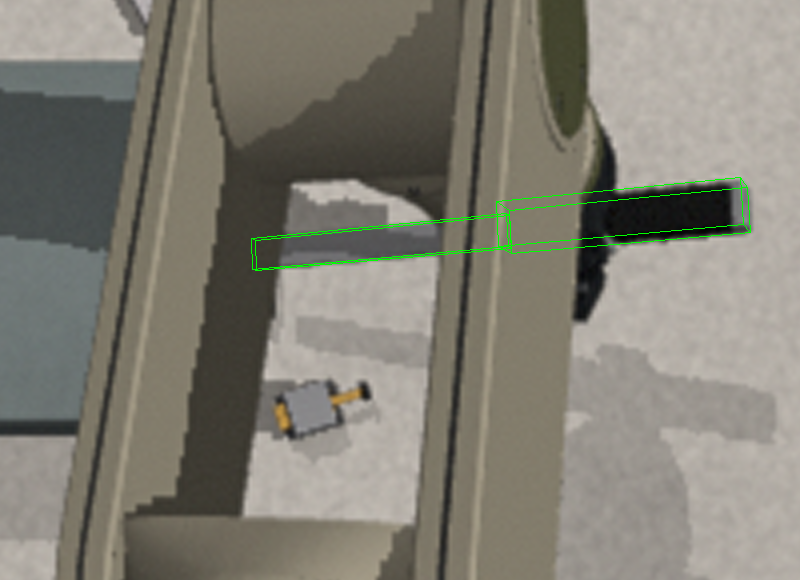

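The view agrees with the model. The fulcrum is at crop (430,300), the bar lines up with it, and the bolt knob and rod at (430,348) show in the scene camera, while the forearm blocks the top camera. Next is the insertion.

```bash
cat >> h.py <<'E'
def bar_state(o,off=None):
    q=np.array(o['ee_rot']);Rt=Ro.from_quat(q[[1,2,3,0]]).as_matrix()
    B=np.c_[-Rt[:,1],-Rt[:,0],-Rt[:,2]]
    g=np.array(o['tool_pos'])-(OFF if off is None else off)*B[:,2]
    tip=g+B@[.195,0,-.013]; th=-np.arcsin(B[2,0])
    zu=lambda y: tip[2]+np.tan(th)*(tip[1]-y)   # underside height at world y
    return g,tip,th,zu
def gold(f):
    h=cv2.cvtColor(f['color'][195:232,305:352],cv2.COLOR_RGB2HSV)
    m=(h[...,0]>10)&(h[...,0]<30)&(h[...,1]>110)&(h[...,2]>60)
    ys,xs=np.nonzero(m); return m.sum(),(xs.min()+305,xs.max()+305) if m.any() else None,np.sort(xs)+305
E
python3 - <<'E'
from workcell import robot
from h import *
f=robot.grab_frame('scene');n,r,xs=gold(f);print(n,r,np.bincount(xs)[305:])
th=.43;B=barR(np.pi/2+UY,th)
gi=lever_grip(.0145,th,.015)+[0,0,.001]
p,q=tcp(gi-.085*B[:,0],np.pi/2+UY,th,-1)
robot.servo_line(p,frame=q,v=.08);o=robot.observe();g,tip,th2,zu=bar_state(o);print(tip,th2,o['ft_force'],'underside at fulcrum',zu(YF))
p,q=tcp(gi-.022*B[:,0],np.pi/2+UY,th,-1)
st=robot.servo_line(p,frame=q,v=.06,f_stop=5);o=robot.observe();g,tip,th2,zu=bar_state(o);print(st,g,tip,th2,o['ft_force'],'uf',zu(YF),o['time_s'])
f=robot.grab_frame('scene');n,r,xs=gold(f);print(n,r)
im=f['color'][:,:,::-1];cv2.imwrite('pics/i1.png',cv2.resize(im[150:260,250:400],None,fx=5,fy=5,interpolation=cv2.INTER_CUBIC))
E
```

```text
35 (np.int64(319), np.int64(329)) [0 0 0 0 0 0 0 0 0 0 0 0 0 0 2 4 4 3 3 3 3 4 3 3 3]
[ 0.57340949 -0.02211063  0.04307827] 0.4297808023604122 [ 0.03418636 -0.36662785 -3.77219411] underside at fulcrum 0.041652497740291373
False [ 0.57388591 -0.13712344  0.11116249] [0.57465006 0.03468855 0.01802787] 0.43016446446286166 [ 0.72646166  0.46892074 -3.49251686] uf 0.04266125935928204 10.2
33 (np.int64(319), np.int64(329))
```

View pics/i1.png

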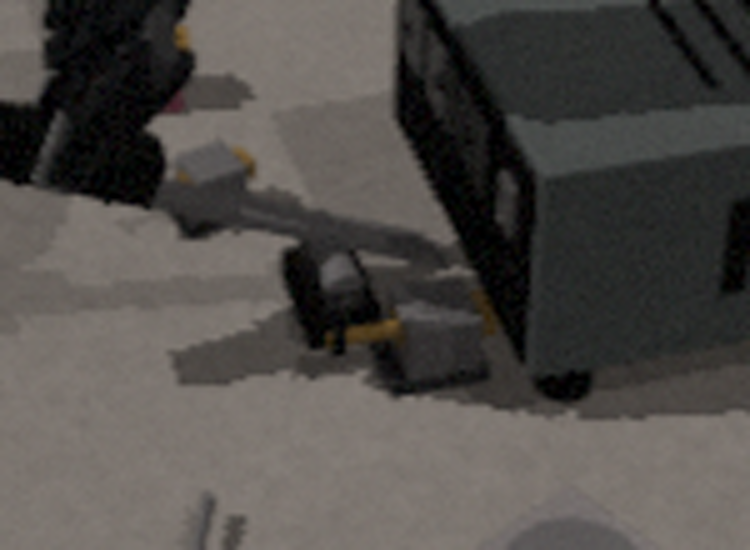

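The blade passes over the fulcrum (340,270) and the tip is at (455,262), just short of the edge. I continue under it.

```bash
python3 - <<'E'
from workcell import robot
from h import *
th=.43;B=barR(np.pi/2+UY,th)
gi=lever_grip(.0145,th,.015)+[0,0,.001]
p,q=tcp(gi,np.pi/2+UY,th,-1)
st=robot.servo_line(p,frame=q,v=.04,f_stop=4);o=robot.observe();g,tip,th2,zu=bar_state(o);print(st,g,tip,th2,o['ft_force'],o['wrist_torque'],'uf',zu(YF),'ue',zu(YE),o['time_s'])
f=robot.grab_frame('scene');n,r,xs=gold(f);print(n,r)
im=f['color'][:,:,::-1];cv2.imwrite('pics/i2.png',cv2.resize(im[150:260,250:400],None,fx=5,fy=5,interpolation=cv2.INTER_CUBIC))
E
```

```text
False [ 0.57385202 -0.11673136  0.10171088] [0.57446679 0.05508472 0.00858271] 0.43012693312233985 [-0.2185828  -0.75247605 -3.28804031] [0.44378421 0.00638134 0.0664689 ] uf 0.04257090107094802 ue 0.015503195906272626 10.95
36 (np.int64(319), np.int64(348))
```

View pics/i2.png

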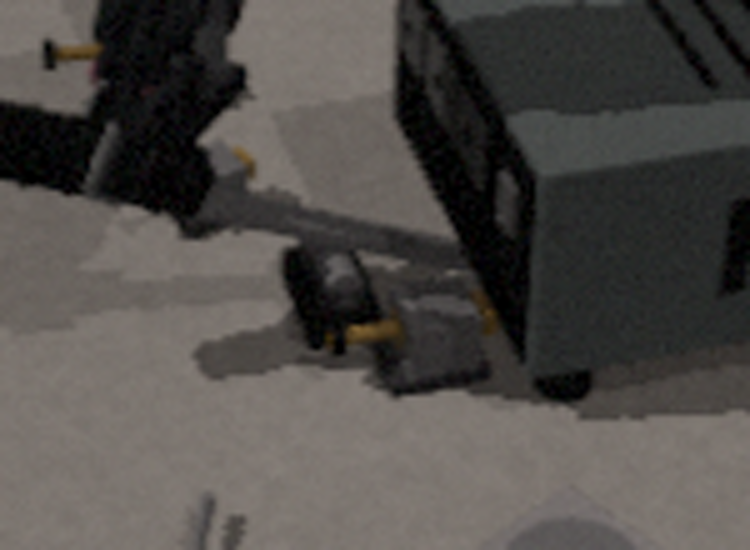

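Inserted without contact. The underside is at 42.6 mm over the fulcrum and the blade top at the edge is about 22 mm. Next I lever with force and moment feedback, watching the bolt at each step.

```bash
cat >> h.py <<'E'
XCB=.195-.015/np.cos(.43)
def grip_at(zg,th):
    B=barR(np.pi/2+UY,th); v=B@[XCB,0,-.007]
    return np.array([.57385,YE-v[1],zg])
def analyse(o):
    g,tip,th,zu=bar_state(o)
    F=np.array(o['ft_force'])-[0,0,-3.4]; F_=F
    M=o['wrist_torque'][0]-(.047+.85*np.sin(th))
    T=np.array(o['tool_pos']);d=T-g
    Mg=M+d[1]*F[2]-d[2]*F[1]
    a=YF-g[1]; b=YE-g[1]
    W=(F[2]*a-Mg)/(b-a); N=W+F[2]
    yu=g[1]-.013*np.sin(th); zug=g[2]-.013*np.cos(th)
    zf=.030+.009/np.cos(th)-max(N,0)/4000
    sl=(zf-zug)/(YF-yu)
    h=zf+sl*(YE-YF)+.006/np.cos(np.arctan(sl))-.024
    hr=zu(YE)+.006/np.cos(th)-.024
    return dict(zg=g[2],th=th,F=F,Mg=Mg,W=W,N=N,h=h,hr=hr,g=g,slope=sl,t=o['time_s'])
def show(A,*e): print('t%.2f zg%.1f th%.3f sl%.3f Fy%.1f Fz%.1f Mg%.2f W%.1f N%.1f h%.1f hr%.1f'%(A['t'],A['zg']*1e3,A['th'],-A['slope'],A['F'][1],A['F'][2],A['Mg'],A['W'],A['N'],A['h']*1e3,A['hr']*1e3),*e)
E
cat > lev.py <<'E'
import sys
from workcell import robot
from h import *
import json,os
delta=float(sys.argv[1]);n=int(sys.argv[2]);hmax=float(sys.argv[3]);piv=float(sys.argv[4])
st=json.load(open('st.json')) if os.path.exists('st.json') else None
A=analyse(robot.observe());show(A)
if st is None: st=dict(zg=A['zg'],th=A['th'])
G0=33
for i in range(n):
    st['zg']-=delta
    st['th']-=delta/piv+np.clip(.002*A['Mg'],-.006,.006)
    p,q=tcp(grip_at(st['zg'],st['th']),np.pi/2+UY,st['th'],-1)
    robot.servo_line(p,frame=q,v=.03)
    A=analyse(robot.observe())
    f=robot.grab_frame('scene');nn,r,xs=gold(f)
    left=xs[xs<335]; show(A,len(left),left.min() if len(left) else None)
    if len(left)<22: print('BOLT?');break
    if abs(A['F'][2])>30 or A['h']>hmax: print('stop');break
json.dump(st,open('st.json','w'))
cv2.imwrite(sys.argv[5],cv2.resize(f['color'][150:260,250:400,::-1],None,fx=5,fy=5,interpolation=cv2.INTER_CUBIC))
E
rm -f st.json; python3 lev.py .002 6 .003 .12 pics/l1.png
```

```text
t11.00 zg101.8 th0.430 sl0.485 Fy-0.1 Fz-0.3 Mg0.01 W-0.7 N-1.0 h-6.1 hr-1.8
t11.36 zg99.9 th0.413 sl0.453 Fy1.0 Fz-0.1 Mg-0.12 W1.9 N1.8 h-4.8 hr-2.4 32 319
t11.68 zg97.8 th0.397 sl0.427 Fy0.9 Fz-0.5 Mg-0.12 W1.2 N0.8 h-3.1 hr-1.8 35 319
t12.01 zg95.8 th0.380 sl0.403 Fy-0.5 Fz-0.3 Mg0.08 W-2.0 N-2.4 h-1.6 hr-1.1 37 319
t12.34 zg93.8 th0.364 sl0.381 Fy0.1 Fz-0.5 Mg-0.01 W-0.9 N-1.4 h-0.4 hr-0.3 37 319
t12.67 zg91.8 th0.347 sl0.360 Fy-0.1 Fz0.1 Mg0.04 W-0.5 N-0.4 h0.7 hr0.4 37 319
t12.99 zg89.6 th0.330 sl0.338 Fy2.4 Fz-2.0 Mg-0.12 W-1.6 N-3.6 h1.9 hr1.3 38 319
```

```bash
python3 lev.py .002 6 .006 .15 pics/l2.png
```

```text
t13.04 zg89.6 th0.330 sl0.339 Fy2.7 Fz-1.9 Mg-0.21 W0.0 N-1.9 h1.9 hr1.3
t13.30 zg87.6 th0.317 sl0.319 Fy5.1 Fz-1.6 Mg-0.25 W1.4 N-0.3 h3.0 hr1.5 38 319
t13.60 zg85.6 th0.303 sl0.301 Fy6.5 Fz-1.2 Mg-0.27 W2.2 N1.0 h3.7 hr1.7 39 319
t13.90 zg83.6 th0.290 sl0.292 Fy7.5 Fz-0.5 Mg-0.39 W5.6 N5.1 h3.2 hr1.9 42 319
t14.20 zg81.6 th0.278 sl0.272 Fy7.6 Fz-0.1 Mg-0.29 W4.7 N4.6 h4.4 hr2.1 40 319
t14.50 zg79.7 th0.265 sl0.259 Fy7.7 Fz0.3 Mg-0.37 W6.8 N7.1 h4.4 hr2.4 39 319
t14.80 zg77.7 th0.252 sl0.251 Fy8.6 Fz1.7 Mg-0.39 W9.9 N11.6 h3.8 hr2.6 36 319
```

View pics/l2.png

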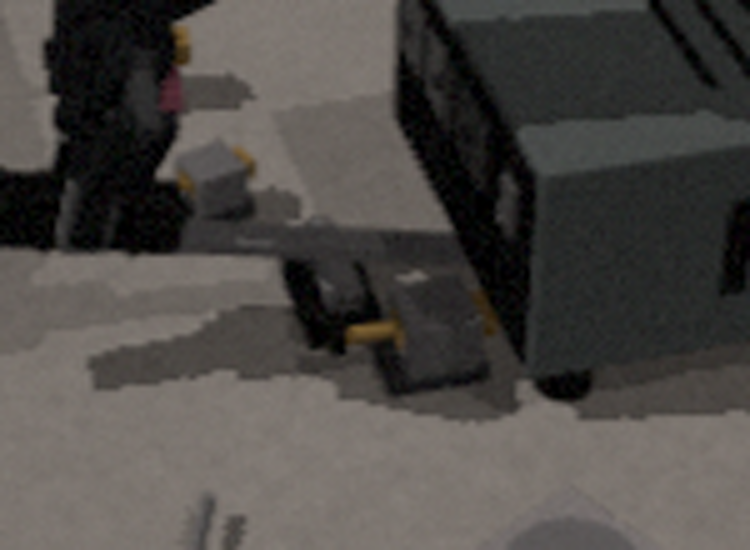

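```bash
sed -i "s|W=(F\[2\]\*a-Mg)/(b-a)|W=(F[2]*a-Mg+(g[2]-.034)*F[1])/(b-a)|" h.py; grep -n "W=(F" h.py; python3 lev.py .0015 6 .006 .15 pics/l3.png
```

```text
68:    W=(F[2]*a-Mg+(g[2]-.034)*F[1])/(b-a); N=W+F[2]
t14.85 zg77.8 th0.252 sl0.269 Fy9.7 Fz0.4 Mg-0.67 W19.4 N19.8 h0.7 hr2.6
t15.10 zg76.4 th0.244 sl0.260 Fy9.7 Fz1.4 Mg-0.62 W20.1 N21.5 h0.8 hr2.7 34 319
t15.40 zg74.9 th0.235 sl0.251 Fy9.9 Fz1.9 Mg-0.67 W21.9 N23.8 h0.7 hr2.7 34 319
t15.70 zg73.5 th0.226 sl0.237 Fy9.5 Fz2.4 Mg-0.57 W20.6 N23.0 h1.7 hr2.8 34 319
t16.00 zg72.1 th0.218 sl0.234 Fy10.1 Fz3.3 Mg-0.68 W24.3 N27.6 h0.7 hr2.9 31 319
t16.30 zg70.6 th0.209 sl0.221 Fy10.9 Fz2.8 Mg-0.74 W24.8 N27.6 h1.4 hr2.9 32 319
t16.60 zg69.2 th0.200 sl0.207 Fy10.6 Fz3.3 Mg-0.65 W23.7 N27.0 h2.4 hr3.0 33 319
```

View pics/l3.png

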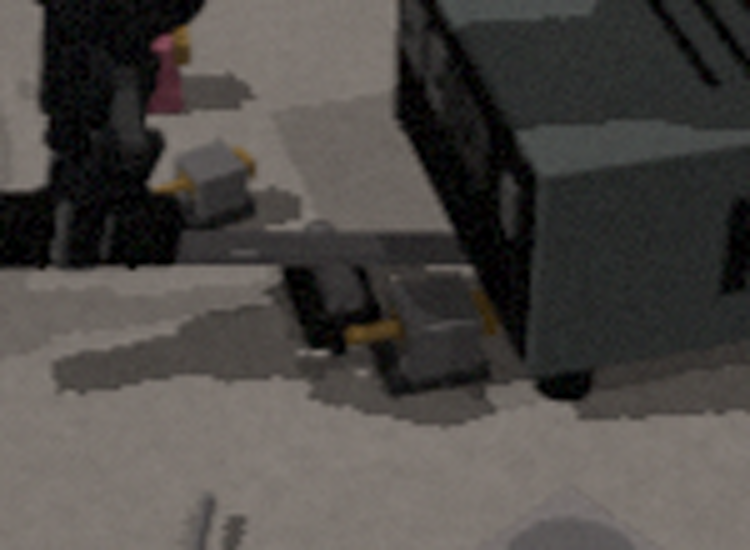

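```bash
python3 lev.py .0015 8 .006 .15 pics/l4.png
```

```text
t16.65 zg69.2 th0.200 sl0.204 Fy10.1 Fz3.6 Mg-0.52 W21.8 N25.4 h2.9 hr3.0
t16.90 zg67.8 th0.191 sl0.201 Fy10.7 Fz5.1 Mg-0.54 W25.1 N30.2 h1.9 hr3.2 34 319
t17.20 zg66.4 th0.182 sl0.187 Fy10.5 Fz5.6 Mg-0.43 W23.9 N29.6 h2.8 hr3.3 31 319
t17.50 zg65.0 th0.173 sl0.176 Fy10.6 Fz5.9 Mg-0.43 W24.4 N30.3 h3.2 hr3.5 30 319
t17.80 zg63.6 th0.164 sl0.159 Fy9.9 Fz6.2 Mg-0.29 W21.9 N28.1 h4.8 hr3.7 32 319
t18.10 zg62.2 th0.155 sl0.156 Fy11.2 Fz7.2 Mg-0.34 W25.3 N32.5 h3.8 hr3.9 30 319
t18.40 zg60.8 th0.145 sl0.142 Fy10.5 Fz7.9 Mg-0.21 W23.8 N31.6 h4.9 hr4.1 31 319
t18.70 zg59.4 th0.136 sl0.137 Fy10.7 Fz9.4 Mg-0.14 W25.5 N34.9 h4.3 hr4.4 30 320
t19.00 zg58.0 th0.126 sl0.122 Fy11.2 Fz8.8 Mg-0.16 W24.7 N33.5 h5.6 hr4.7 32 319
```

View pics/l4.png

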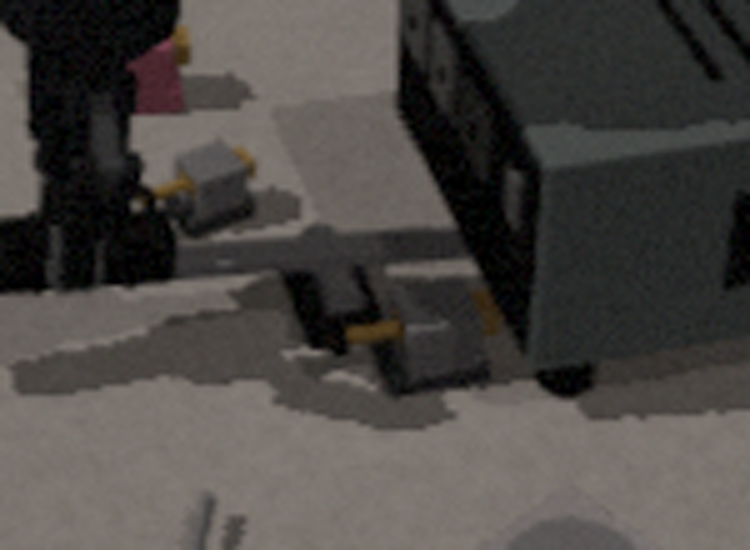

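```bash
python3 lev.py .0008 12 .012 .13 pics/l5.png
```

```text
t19.05 zg58.0 th0.126 sl0.121 Fy10.4 Fz9.2 Mg-0.09 W23.9 N33.0 h5.7 hr4.7
t19.30 zg57.2 th0.120 sl0.109 Fy9.9 Fz9.0 Mg-0.01 W21.8 N30.9 h6.9 hr4.9 33 319
t19.60 zg56.4 th0.114 sl0.107 Fy10.7 Fz9.4 Mg-0.06 W23.6 N33.0 h6.5 hr5.2 32 319
t19.90 zg55.6 th0.108 sl0.102 Fy10.7 Fz9.5 Mg-0.09 W24.3 N33.8 h6.6 hr5.5 29 320
t20.20 zg54.8 th0.102 sl0.088 Fy9.8 Fz9.5 Mg0.09 W20.8 N30.3 h8.3 hr5.8 29 320
t20.50 zg54.0 th0.096 sl0.091 Fy11.0 Fz10.0 Mg-0.06 W24.6 N34.7 h7.0 hr6.1 31 320
t20.80 zg53.3 th0.090 sl0.080 Fy10.2 Fz10.7 Mg0.16 W21.8 N32.5 h8.2 hr6.5 3 328
BOLT?
```

View pics/l5.png

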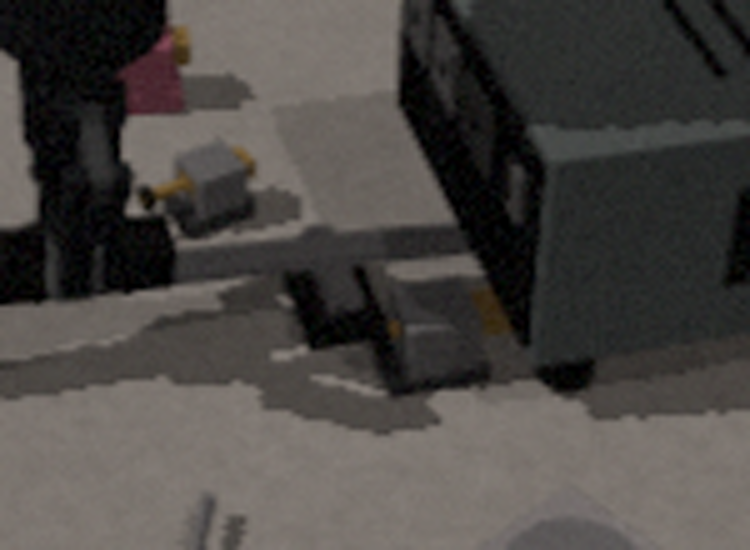

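The bolt has shot: the rod and knob have moved in at (390,325) and gold shows further under the unit at (490,310). Now I let the unit down softly by retracing the motion.

```bash
cat > low.py <<'E'
import sys,json
from workcell import robot
from h import *
delta=float(sys.argv[1]);n=int(sys.argv[2]);piv=float(sys.argv[3])
st=json.load(open('st.json'))
A=analyse(robot.observe());show(A)
for i in range(n):
    st['zg']+=delta
    st['th']+=delta/piv-np.clip(.002*A['Mg'],-.006,.006)
    p,q=tcp(grip_at(st['zg'],st['th']),np.pi/2+UY,st['th'],-1)
    robot.servo_line(p,frame=q,v=.02)
    A=analyse(robot.observe());show(A)
    if A['W']<2 and abs(A['F'][1])<3: break
json.dump(st,open('st.json','w'))
f=robot.grab_frame('scene')
cv2.imwrite(sys.argv[4],cv2.resize(f['color'][150:260,250:400,::-1],None,fx=5,fy=5,interpolation=cv2.INTER_CUBIC))
E
python3 low.py .0008 5 .13 pics/d1.png && python3 low.py .002 7 .16 pics/d2.png
```

```text
t20.85 zg53.3 th0.090 sl0.083 Fy10.8 Fz10.4 Mg0.05 W23.4 N33.8 h7.7 hr6.5
t21.10 zg54.2 th0.096 sl0.093 Fy10.7 Fz10.7 Mg0.04 W24.2 N35.0 h6.8 hr6.2
t21.35 zg55.0 th0.102 sl0.091 Fy10.1 Fz10.0 Mg0.15 W20.9 N31.0 h8.0 hr6.0
t21.60 zg55.8 th0.108 sl0.101 Fy10.4 Fz10.6 Mg0.18 W21.7 N32.2 h7.1 hr5.7
t21.85 zg56.7 th0.114 sl0.099 Fy9.3 Fz10.3 Mg0.35 W18.0 N28.3 h8.1 hr5.5
t22.10 zg57.5 th0.119 sl0.106 Fy9.3 Fz10.2 Mg0.35 W18.0 N28.2 h7.8 hr5.3
t22.15 zg57.4 th0.119 sl0.107 Fy9.2 Fz11.0 Mg0.44 W17.9 N28.9 h7.5 hr5.4
t22.44 zg59.5 th0.131 sl0.118 Fy9.3 Fz9.2 Mg0.33 W16.7 N25.9 h7.7 hr5.3
t22.73 zg61.4 th0.143 sl0.125 Fy8.0 Fz9.3 Mg0.57 W12.3 N21.5 h8.4 hr5.1
t23.02 zg63.3 th0.154 sl0.140 Fy7.5 Fz9.1 Mg0.59 W11.6 N20.7 h7.7 hr5.0
t23.32 zg65.2 th0.166 sl0.153 Fy8.1 Fz7.5 Mg0.45 W11.4 N18.9 h7.4 hr5.0
t23.61 zg67.1 th0.177 sl0.155 Fy6.6 Fz6.8 Mg0.70 W5.1 N11.8 h9.1 hr4.8
t23.90 zg69.0 th0.188 sl0.169 Fy6.5 Fz5.9 Mg0.63 W4.6 N10.5 h8.7 hr4.8
t24.19 zg70.9 th0.200 sl0.191 Fy7.0 Fz5.9 Mg0.51 W7.1 N13.0 h6.8 hr4.7
```

View pics/d2.png

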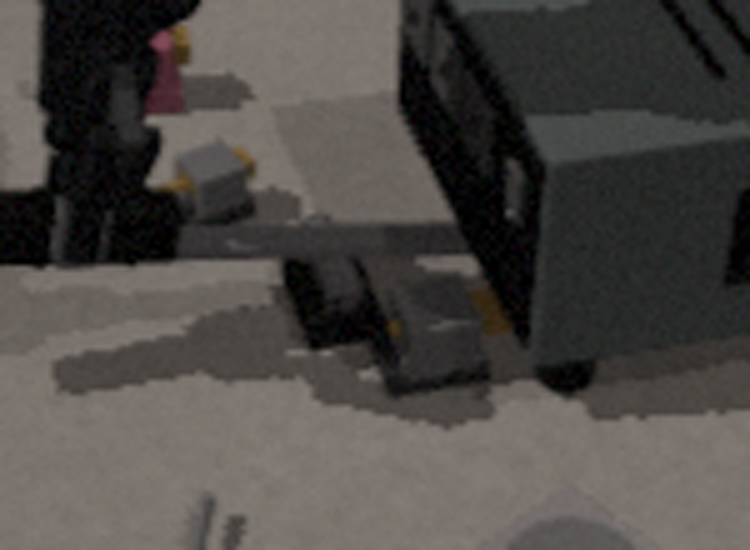

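```bash
python3 low.py .0025 9 .16 pics/d3.png
```

```text
t24.24 zg70.9 th0.200 sl0.182 Fy6.5 Fz5.2 Mg0.60 W4.0 N9.2 h8.2 hr4.7
t24.57 zg73.3 th0.214 sl0.193 Fy5.4 Fz3.9 Mg0.66 W-0.0 N3.9 h9.0 hr4.6
t24.89 zg75.7 th0.229 sl0.213 Fy4.5 Fz4.6 Mg0.78 W-1.2 N3.4 h8.0 hr4.5
t25.22 zg78.0 th0.244 sl0.227 Fy2.6 Fz2.7 Mg0.55 W-2.1 N0.6 h7.9 hr4.2
```

View pics/d3.png

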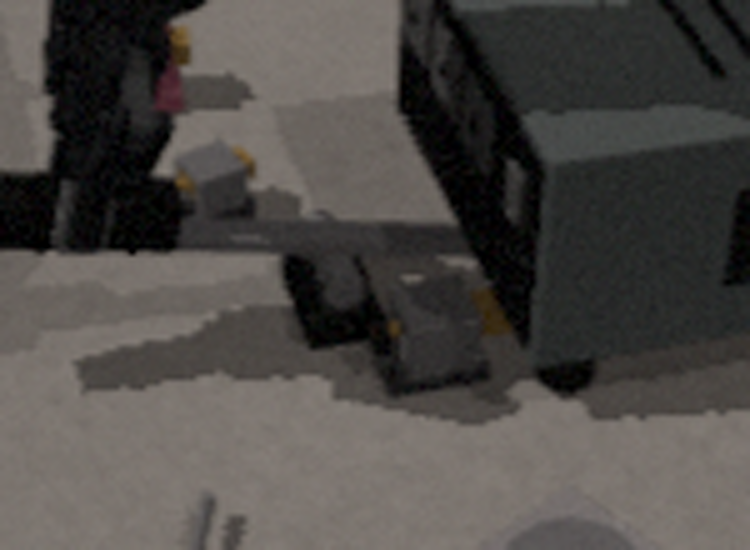

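```bash
python3 - <<'E'
from workcell import robot
from h import *
th=.345;B=barR(np.pi/2+UY,th)
zg=.0265-(B@[XCB,0,-.007])[2]
g=grip_at(zg,th);p,q=tcp(g,np.pi/2+UY,th,-1)
print('target zg',zg)
robot.servo_line(p+[0,0,.001],frame=q,v=.04);o=robot.observe();A=analyse(o);show(A);_,tip,t2,zu=bar_state(o);print('uf',zu(YF),'topE',zu(YE)+.0064)
p2,q=tcp(g-.08*B[:,0],np.pi/2+UY,th,-1)
st=robot.servo_line(p2+[0,0,.001],frame=q,v=.06,f_stop=8);A=analyse(robot.observe());show(A,st,robot.observe()['ft_force'])
f=robot.grab_frame('scene')
cv2.imwrite('pics/w1.png',cv2.resize(f['color'][140:260,200:400,::-1],None,fx=4,fy=4,interpolation=cv2.INTER_CUBIC))
E
```

```text
target zg 0.09345486668894093
t26.04 zg94.2 th0.345 sl0.382 Fy-0.2 Fz-0.7 Mg0.02 W-1.8 N-2.4 h-0.5 hr3.2
uf 0.042051377038479665 topE 0.02725470240611191
t27.52 zg121.2 th0.345 sl0.378 Fy0.3 Fz0.7 Mg0.00 W2.7 N3.4 h-1.2 hr3.4 False [ 0.28166239  0.33123489 -2.68462766]
```

View pics/w1.png

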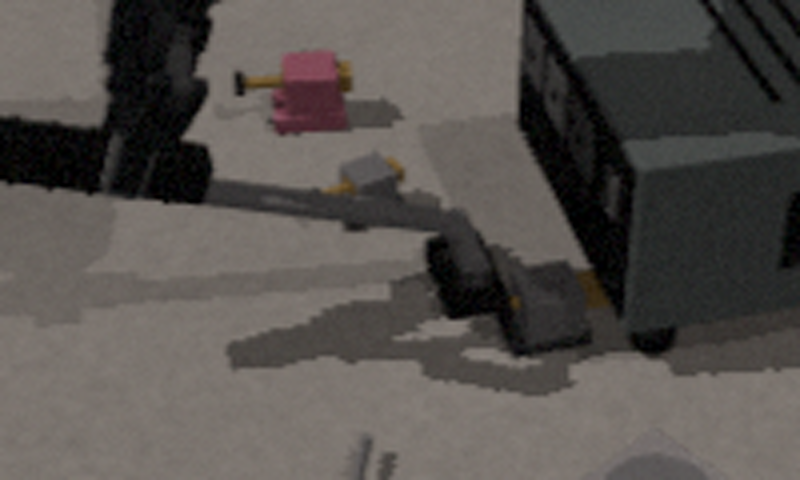

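```bash
python3 - <<'E'
from workcell import robot
from h import *
p=np.array(robot.observe()['tool_pos'])
robot.servo_line(p+[0,-.05,.05],v=.15)
p,q=tcp([.516,-.317,.013],.2,0,-1)
robot.movep(p+[0,0,.07],q);print(robot.observe()['time_s'])
st=f=robot.grab_frame('scene');im=f['color'][:,:,::-1]
B=barR(.2,0);g=bar_state(robot.observe())[0]
z=4;im=cv2.resize(im,None,fx=z,fy=z,interpolation=cv2.INTER_CUBIC)
for b in BAR:
    r=((proj(f,(b-[0,0,.013])@B.T+g)+.5)*z).astype(int)
    for i in range(8):
        for j in range(i):
            if bin(i^j).count('1')==1: cv2.line(im,tuple(map(int,r[i])),tuple(map(int,r[j])),(0,255,0),1)
cv2.imwrite('pics/pl.png',im[130*z:275*z,120*z:320*z])
E
```

```text
29.1
```

View pics/pl.png

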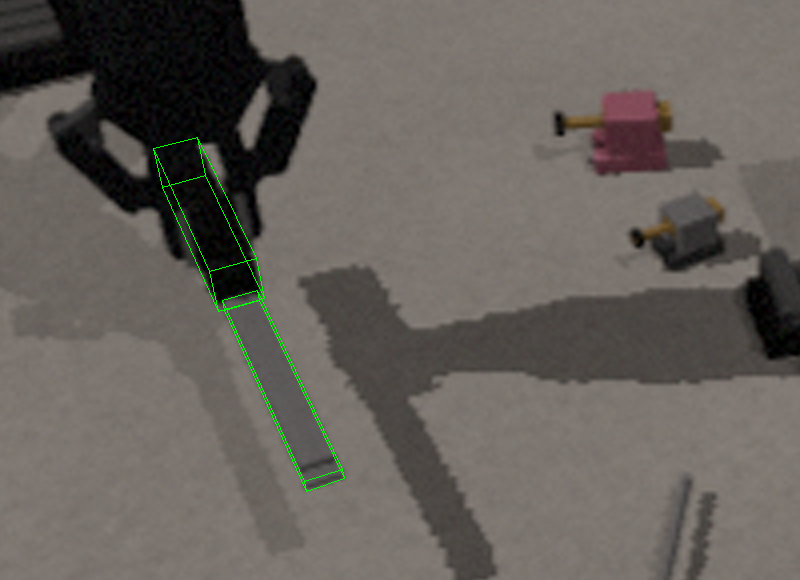

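The bar is still flat and square in the hand, and the overlay matches it from (180,150) to (325,480). Lay it down.

```bash
python3 - <<'E'
from workcell import robot
from h import *
p,q=tcp([.516,-.317,.0135],.2,0,-1)
robot.servo_line(p+[0,0,.015],v=.08)
st=robot.servo_line(p-[0,0,.001],v=.02,f_stop=4);o=robot.observe();print(st,bar_state(o)[:2],o['ft_force'],o['time_s'])
robot.set_gripper(.05,20)
p=np.array(robot.observe()['tool_pos'])
robot.servo_line(p+[0,0,.05],v=.1);robot.servo_line(p+[0,0,.17],v=.2)
robot.movep([.42,-.42,.4],robot.observe()['ee_rot'])
print(robot.observe()['time_s'])
for c in('scene','top'):
    f=robot.grab_frame(c);cv2.imwrite(f'pics/e_{c}.png',f['color'][:,:,::-1])
    for n in ['unit','unit_edge','bolt_tip','bar_grip','bar_tip']:
        for d in robot.place_of(c,n)[:2]: print(c,n,round(d['conf'],2),(f['R'].T@(np.array(d['position'])-f['t'])).round(4))
    if c=='scene':cv2.imwrite('pics/e_c.png',cv2.resize(f['color'][140:260,250:400,::-1],None,fx=5,fy=5,interpolation=cv2.INTER_CUBIC))
E
```

```text
True (array([ 0.51568634, -0.31677024,  0.01269381]), array([ 7.06789374e-01, -2.78019708e-01, -4.22068831e-04])) [-0.18417333  0.34221447  6.60102783] 30.725
33.1583
scene unit 0.6 [0.5746 0.1937 0.0017]
scene unit 0.45 [ 0.7015 -0.2771 -0.0031]
scene unit_edge 0.84 [0.5728 0.0406 0.0276]
scene bolt_tip 0.57 [ 0.3836 -0.0391  0.0374]
scene bolt_tip 0.56 [0.6191 0.0612 0.0298]
scene bar_grip 0.58 [ 0.5167 -0.3202  0.017 ]
scene bar_tip 0.85 [ 0.7044 -0.2755  0.0013]
top unit 0.81 [ 0.5737  0.1901 -0.0036]
top unit_edge 0.58 [0.5707 0.0406 0.0291]
top bolt_tip 0.62 [ 0.3842 -0.0384  0.0369]
top bolt_tip 0.4 [ 0.4832 -0.0383  0.028 ]
top bar_grip 0.8 [ 0.5118 -0.3219  0.0097]
top bar_tip 0.58 [ 0.7068 -0.2804  0.0008]
```

View pics/e_scene.png

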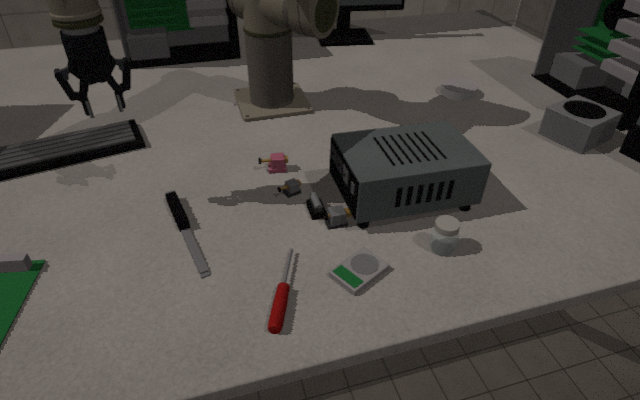

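View pics/e_top.png

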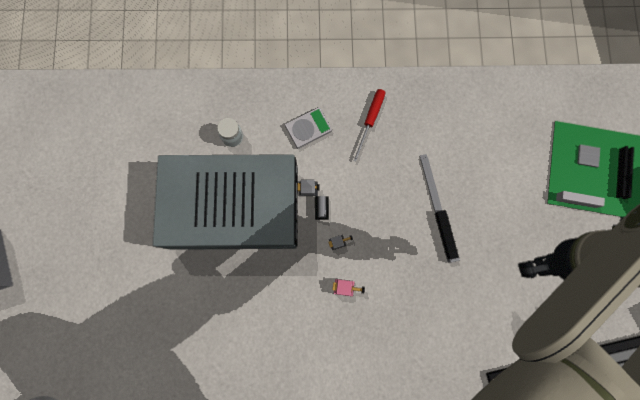

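View pics/e_c.png

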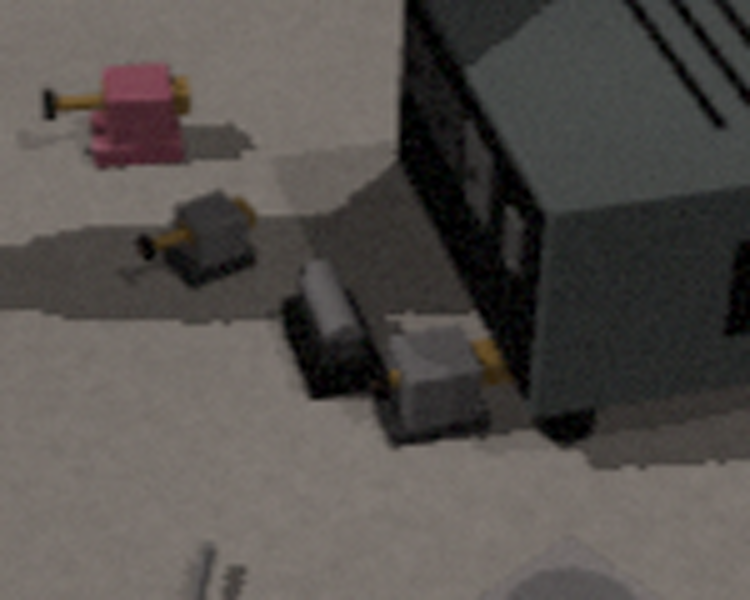

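The bolt is out under the edge at crop (490,360). The unit's front edge is raised and the unit is in place, the bar lies flat at (187,232), and the bystanders look unmoved. Handing in.

```bash
python3 - <<'E'
from workcell import robot
print(robot.observe()['time_s']);robot.job_done()
E
```

```text
33.7583
the job is handed in; nothing more can be done
```

The job is done and handed in at 33.8 s of the 61 s allowed; it reported no verdict.

**What I did:** I levered the unit's edge over the fulcrum in small steps and stopped at the first picture that showed the bolt out. That was at about 6.5 to 8 mm of estimated lift. I then let the unit down onto the bolt by retracing the motion, drew the bar out without contact, and laid it flat back at its starting place.

**Last checks:**
- **Bolt and unit:** The pictures show the bolt out under the raised edge. The edge stayed up when the bar was unloaded, and the networks put it at 28 to 29 mm.
- **Position:** The unit's measured position agrees with the start to within about 2 mm.
- **Bar and bystanders:** The bar lies flat and well clear of the unit and the fulcrum, and the screwdriver, disk drive, jar and the other two posts look unmoved.

**What disagreed:**
- **Lift height:** The force-based estimate was noisy, 1 to 2 mm above the geometric one. I relied on the picture of the bolt to decide when to stop.
- **Resting height:** The 28 to 29 mm for the edge is slightly below the stated bolt height of 30 to 35 mm, but within the networks' 4 mm error.
- **Top camera:** The forearm blocked it at the pre-insertion pose, so I used only the scene camera for the levering.
- **Side pull:** A sideways force of about 10 N acted along the bar during levering, probably friction at the fulcrum. I saw no shift of the unit from it.

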